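Refit the feed tray of a drum carder

TASK

The wool carding machine's feed tray was pulled out for cleaning and the brush was left lying on the bed in front of it: clear the brush off the bed first, and see that it ends up lying in the open grey tool tub. Slide the tray along the bed, without lifting it, until its steel eye has pushed through the sprung gate of the snap hook and the gate has shut behind it, and the tray has pressed the roller-lever switch just until it clicks, without overtravelling it, and stays there. Leave everything else where it stands.

Things in the scene. Friction and masses are not known exactly. Their poses are not given: they have to be found in the camera images.
- carder: bench-top drum carder (wool carding machine), fixed. Origin on the bench under the middle of the tray's home place; +x = feed direction, to the rollers; z up; robot on its -y side. Bed board x -340..375, y -160..160, top z = 15 mm. Tray is home with its origin at x = 0, y = 0 (+-1.5), z = 15 mm. Side boards from x = 105, y 112..130 either side, 75 mm high, 150 mm from x = 167
- bed_mid (a point): point on the bed's top at machine (0, 0, 15) mm. The tray slides between wooden guide rails: inner faces y = +-91.5 mm, x -50..85, tops z = 35 mm, flaring open towards -x (to y = +-116 at x = -140)
- small_roller (a point): middle of the small toothed roller's axis, machine (129, 0, 60) mm: surface from x = 104, top z = 84 mm; behind it the big drum, from x = 142, top z = 204 mm
- tray: loose wooden feed tray 180 x 180 x 40 mm (front lip 12 mm high), walls 6 mm, 0.44..0.72 kg. Origin centre of underside, +x leading edge; trailing wall's outer face x = -90. Steel brackets stick out above the rails: +y the eye (to y = 132), -y a striker plate (to y = -128). Starts 220..240 mm out to machine -x, askew, front corners in the flare. Waxed: sliding takes 1..4 N
- eye_front (a point): middle of the front upright strand of the tray's eye, at tray (72, 126, 41) mm. The eye is an upright oblong loop of 6 mm steel bar in the tray's xz plane, 52 mm long and 38 mm high outside, opening 40 x 26 mm
- hook_mouth (a point): middle of the snap hook's shut gate, machine (39, 120, 56) mm. Hook: level C of 10 mm round steel bar, mouth to machine -x, 23 mm wide (y 109..132), 45 mm deep. As the tray slides straight in, the eye's front strand swings the gate inwards (about 5 N), passes its end 18..25 mm beyond the mouth, and the gate springs shut through the eye. Tray home: strand 33 mm beyond the mouth
- hook_gate (a joint): angle of the hook's sprung gate (27 mm long, pin at machine y = 104 mm): 0 shut, positive swung inwards; springs shut by itself, stop at 1.2 rad
- switch_lever (a joint): angle of the tray switch's roller lever (44 mm, on the black switch body on the near side board): 0 free, grows as the tray's striker pushes the roller to machine +x. First touch with the tray at x = -9 mm; clicks at 0.13 rad (tray x = -3.5 mm); overtravelled beyond 0.32 rad (tray x = +4.5 mm); dead stop 0.40 rad. Push about 0.5 N, less than what slides the tray
- roller (a point): centre of the switch lever's 10 mm roller, machine z = 56 mm
- brush: wooden cleaning brush 140 x 22 mm, 32 mm high, bristles down, about 60 g; origin under its middle, x along its length; wooden stock 16 to 32 mm above its origin, to be gripped across its 22 mm width; starts on the machine's bed between tray and small roller, lying across the bed
- tub: open grey tool tub, 220 (x) x 130 (y) x 50 mm high, walls 4 mm, floor about 4 mm, fixed on the bench to the left; origin centre of underside
- bottle: bystander: closed clear detergent bottle, 66 mm diameter, 190 mm tall; stands on the bench on the far (hook) side of the machine; origin centre of underside
- jug: bystander: open clear plastic mug-shaped jug, 84 mm diameter, 120 mm tall, handle on its +y side; stands on the bench on the far (hook) side of the machine; origin centre of underside
- tin: bystander: small round aluminium tin with brass lid, 34 mm diameter, 42 mm tall; stands at the far edge, towards the rear end, of the machine's bed board, beside the tray; origin centre of underside
- oiler: bystander: small brass oil can with a spout, 30 mm diameter, 62 mm tall; stands on the far rear corner of the machine's bed board, beside the tray; origin centre of underside
- flask: bystander: grey flask, 60 mm diameter, 170 mm tall; stands on the bench between the tub and the machine's open end; origin centre of underside
- soapdish: bystander: green dish, 110 mm diameter, with a block of olive soap, 52 mm tall in all; stands on the bench on the far (hook) side of the machine; origin centre of underside
- washboard: bystander: ridged wooden felting block 120 x 60 x 22 mm lying flat near the robot on the left; origin centre of underside

How it is judged (in metres and radians):
On the way, in this order (a step that is already met when the one before it is completed fails the run):
1. the brush is off the machine while the gate is still shut (not (x of brush in the frame of carder between -0.35 and 0.385 m and y of brush in the frame of carder between -0.17 and 0.17 m) and value of joint hook_gate below 0.1 rad), for 0.2 s.
2. the eye pushes the gate open, in the hook's mouth (value of joint hook_gate above 0.35 rad and x of eye_front in the frame of carder above 0.042 m and y of eye_front in the frame of carder between 0.115 and 0.133 m).
3. the gate has shut behind the eye (value of joint hook_gate below 0.1 rad and x of eye_front in the frame of carder above 0.057 m and y of eye_front in the frame of carder between 0.115 and 0.133 m and z of eye_front in the frame of carder between 0.048 and 0.064 m), for 0.2 s.
At the end, for the whole second after the job is handed in: Tray at rest, its eye's front strand at least 18 mm beyond the hook's gate line and the gate shut behind it (below 0.1 rad); switch lever between 0.13 and 0.32 rad; brush at rest in the tub, its middle within the walls and its origin under 30 mm above the tub's underside (all of step 3 and value of joint switch_lever between 0.13 and 0.32 rad and x of brush in the frame of tub between -0.1 and 0.1 m and y of brush in the frame of tub between -0.058 and 0.058 m and z of brush in the frame of tub below 0.03 m and linear speed of tray below 0.01 m/s and linear speed of brush below 0.02 m/s and angle between tray's own z axis and vertical below 0.03 rad); the robot touches nothing.
It fails at once if the switch lever is overtravelled (beyond 0.32 rad) (value of joint switch_lever above 0.32 rad).
It fails at once if the tray is lifted off the bed (its origin 15 mm above it) or tipped by more than 0.15 rad (height (world z) of tray above 0.03 m or angle between tray's own z axis and vertical above 0.15 rad).
It fails at once if a bystander is moved more than 30 mm (distance of any of bottle, jug, tin, oiler, flask, soapdish, washboard from where it was at the start of the episode above 0.03 m).
It fails at once if a bystander is tipped by more than 0.35 rad (angle between any of bottle, jug, tin, oiler, flask, soapdish, washboard's own z axis and vertical above 0.35 rad).
It also fails if it takes over 58 s, if anything falls off the work surface, if the arm or the gripper's body presses on something with over 40 N, if the wrist force passes 120 N, or if a joint passes its speed limit or range.

ROBOT

A 6-joint arm with a two-finger parallel gripper is mounted at the origin on the work surface. World frame = base frame: x ahead of the robot, y to its left, z up, the work surface at z = 0. Lengths are in mm, angles in rad, forces in N, time in s.
With the tool pointing down it reaches from about 350 to 775 mm from the base axis. Payload 7.3 kg.
Tool frame: the origin (TCP) lies between the finger pads; the fingertips stand 14 mm ahead of it and the grasp point (between the pads) lies 5 mm behind it; z points along the fingers, y is the line along which they close (so a half turn about z gives the same grasp; the last joint's range is limited). The gripper opens to 92 mm and grips with 3 to 60 N. Pads are 19 mm wide; open, the fingers measure 130 mm over their backs; the gripper's body (75 mm by 190 mm) begins 47 mm behind the grasp point.
Start: joints at [-1.459, 0.342, 1.524, -0, 1.275, -0.146], TCP at [133.872, -507.663, 240.741] pointing down, gripper open.
Joint ranges: [-2.53, 2.53], [-0.77, 2.02], [0.04, 2.7], [-1, 4.14], [0.28, 2.66], [-3.11, 3.11]. Speed limits (rad/s): [2.57, 2.57, 3.14, 3.14, 3.14, 3.14].

INTERFACE

Orientations are given as [roll, pitch, yaw] about the fixed x, y, z axes, in that order (R = Rz(yaw) Ry(pitch) Rx(roll)).
In Python, from plant import get_obs, cams, close_job gives the robot as it stands. The module is installed in compiled form; this text tells all that it offers.
- The arm moves only by the shell command python3 -m creep 'ROWS'. ROWS is JSON, a list of rows, each an object of numbers: "hand": the opening, from 0 (shut) to 1 (fully open); "tx", "ty", "tz": the shift along the tool's x, y, z in m; "spin": the turn about the tool's z in degrees. In form: [{"hand": .., "tx": .., "ty": .., "tz": .., "spin": ..}, ...]. A call has 1 to 5 rows; each row shifts and turns the commanded pose from where the row before left it, along the tool's axes as they then stand; what a row does not reach is not made up. A row lasts 1/8 s, in which the tool goes at most 62.5 mm and 10.7 degrees, less where a joint would pass 70% of its speed; a pose out of reach is approached as far as the arm can. A call is refused whole if a number of a shift passes 0.0625 or a number of a turn 10.7, either way. A call with a gripper value outside its range is refused whole. The fingers move at their own pace and stop on an object; the grip force is fixed at half the most. Time passes only in rows, so rows that do not move let the fingers close. It gives the time, the measured TCP pose, the force, the opening and the grip force at its end, in the units of the state.
- get_obs(): the state, without advancing time (a new reading comes with each control period).
- cams.capture(name): name is "scene" or "top" or "wrist"; returns a dict with "color" (480x640x3 uint8, red, green, blue), "K" (3x3 intrinsics, pixels), "R" (3x3) and "t" (3): a world point X has camera coordinates R X + t. Camera axes: x right, y down, z forward; pixel columns grow to the right and rows downward; lengths in mm; the calibration is good to about 2 mm. A picture is of the moment at which its call begins. There is no depth.
- close_job(): hands the job in; it is judged then, once.
The state is a dict: "time": time; "joint_positions": joint angles; "dq": joint speeds; "tau": joint torques, N m; "tool_pos": TCP position; "tcp_rot": TCP orientation; "contact_force": force on the tool from outside, world axes, zero at the start; "moment": the same for the moment, N m; "grip_width": finger opening in mm; "finger_force": force on a finger pad.
Only numpy, scipy, OpenCV 4.12 (cv2) and the standard library are available. Lean on these libraries where they do the work, as an engineer would, in place of code of your own. Each camera call takes 0.05 s, during which the arm holds its last target. There are 200 camera calls.

## Working session

There is one attempt and no reset: what is moved stays moved. The work goes in short steps, Python scripts to look and compute and a shell command to move; the robot and the scene stay as the last step left them, time stands still between calls to the robot, and variables do not carry over. Pictures are saved under pics/ and viewed, at most 10 in all, crops included, and the job is handed in when it is done.

```bash
mkdir -p pics; python3 - <<'E'
from plant import get_obs,cams
import cv2,pickle
o=get_obs();print(o)
d={}
for n in("scene","top"):
    c=cams.capture(n);d[n]=c;cv2.imwrite(f"pics/{n}0.png",c["color"][:,:,::-1]);print(n,c["K"],c["R"],c["t"])
pickle.dump(d,open("c0.pkl","wb"))
E
```

```text
{'time': 0.0, 'joint_positions': array([-1.45903547e+00,  3.42707055e-01,  1.52502502e+00, -5.70933286e-06,
        1.27539475e+00, -1.45984727e-01]), 'dq': array([-1.00547600e-03,  6.25753044e-05, -1.57681696e-04, -1.39190852e-03,
        1.88726324e-03,  4.45712055e-04]), 'tau': array([-3.66559207e-04, -4.31246674e+01, -2.44221514e+01,  7.17030955e-02,
        5.60436992e-02, -9.59831391e-05]), 'tool_pos': array([ 133.80694831, -507.25957023,  240.05028607]), 'tcp_rot': array([-3.14007401e+00, -2.17769391e-04,  2.57747088e-01]), 'contact_force': array([-0.18277009, -0.62981635, -0.77875259]), 'moment': array([ 0.00547446, -0.02516053, -0.02270541]), 'finger_force': 0.0, 'grip_width': 91.62036364379031}
scene [[463.46631297   0.         321.11770647]
 [  0.         463.46631297 236.86179984]
 [  0.           0.           1.        ]] [[-0.76581114  0.64301573 -0.00800422]
 [ 0.47224894  0.55389787 -0.68569533]
 [-0.43647936 -0.52889311 -0.72784465]] [ 351.24757952 -229.54753953 1206.98428808]
top [[594.60219276   0.         300.25373332]
 [  0.         594.60219276 243.50893271]
 [  0.           0.           1.        ]] [[-0.01320543 -0.99974914  0.01809063]
 [-0.98053816  0.00940315 -0.19610329]
 [ 0.19588399 -0.02032818 -0.98041635]] [  58.30125769  525.80113559 1305.23352117]
```

View pics/top0.png

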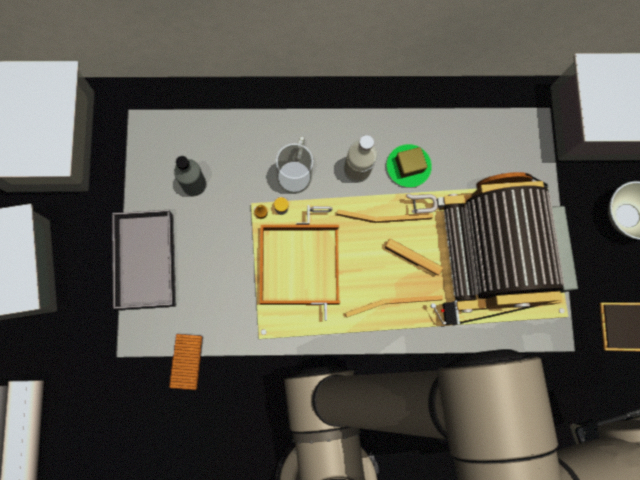

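View pics/scene0.png

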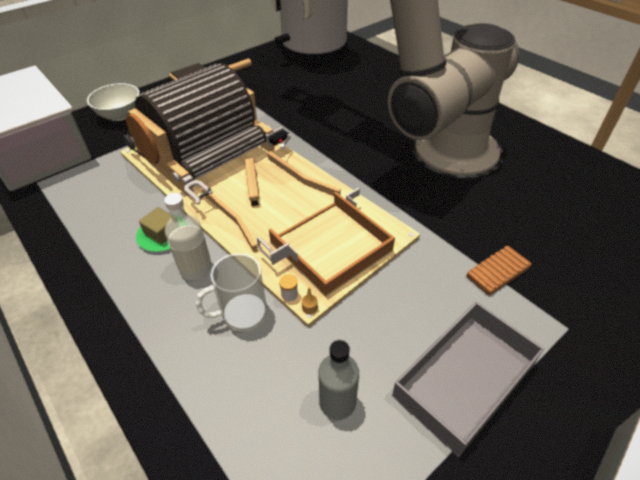

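The top view shows machine +x running to the right in the image. The tray is at about (300,265), the brush from (388,243) to (438,271), the tub at (144,260), and the hook at (424,204). I'll zoom in for exact points.

```bash
python3 - <<'E'
import pickle,cv2
d=pickle.load(open("c0.pkl","rb"))
a=d["top"]["color"][190:350,240:460,::-1]
a=cv2.resize(a,None,fx=3.6,fy=3.6,interpolation=cv2.INTER_CUBIC)
cv2.imwrite("pics/a.png",a)
E
```

```text
(no output)
```

View pics/a.png

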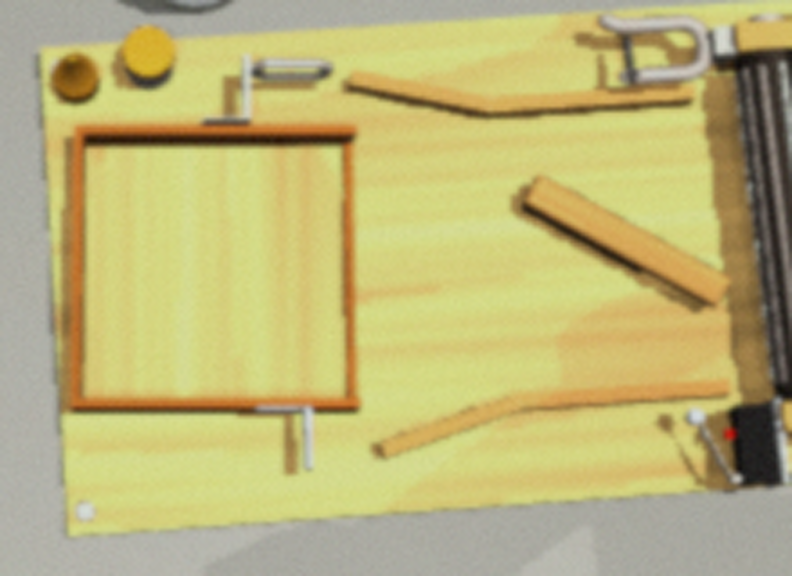

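The crop shows the bed's rear corners at (41,47) and (68,536), the rail kinks at (488,112) and (522,397), the tray corners, the brush's top face from (532,186) to (718,296), and the roller at (696,416).

```bash
cat > h.py <<'E'
import numpy as np,pickle
from scipy.optimize import least_squares
def ray(c,u,v,z):
    d=c["R"].T@np.linalg.solve(c["K"],[u,v,1.]);o=-c["R"].T@c["t"]
    return o+d*(z-o[2])/d[2]
def rot(a): return np.array([[np.cos(a),-np.sin(a)],[np.sin(a),np.cos(a)]])
def fit(W,M,a0=-1.57):
    W,M=np.array(W)[:,:2],np.array(M,float)[:,:2]
    f=lambda p:(W-(M@rot(p[2]).T+p[:2]))
    s=least_squares(lambda p:f(p).ravel(),[*W.mean(0),a0],loss="soft_l1",f_scale=2)
    return s.x,f(s.x)
E
python3 - <<'E'
from h import *
d=pickle.load(open("c0.pkl","rb"));c=d["top"]
P=lambda x,y,z:ray(c,240+(x+.5)/3.6-.5,190+(y+.5)/3.6-.5,z)
M=[(-340,160,15),(-340,-160,15),(85,91.5,35),(85,-91.5,35),(-50,91.5,35),(-50,-91.5,35)]
I=[(41,47),(68,536),(691,103),(728,381),(488,114),(522,396)]
W=[P(*i,m[2]) for i,m in zip(I,M)]+[ray(c,569,318,15)]
m,r=fit(W,M+[(375,-160,15)]);print("mach",m,r.round(1).tolist())
inv=lambda w:rot(-m[2])@(w[:2]-m[:2])
for n,i,z in[("roller",(696,416),56),("gate0",(628,30),56),("gate1",(628,80),56),("hookend",(706,50),56),("eyestart",(255,68),75),("eyefront",(328,68),75),("strikertip",(308,468),56)]:print(n,inv(P(*i,z)).round(1))
T=[(-90,90),(90,90),(-90,-90),(90,-90)];TI=[(76,127),(356,127),(70,410),(358,408)]
t,r=fit([P(*i,55) for i in TI],T);print("tray",t,r.round(1).tolist(),inv(t[:2]),t[2]-m[2])
B=[P(*i,47)for i in[(540,176),(524,198),(728,286),(710,307)]]
b=np.mean(B,0);l=(B[2]+B[3]-B[0]-B[1])/2;print("brush",b,np.linalg.norm(l),np.arctan2(l[1],l[0]),inv(b),[inv(x).round() for x in B])
# tub rim z=50, flask etc
U=[ray(c,*i,50) for i in[(112,213),(172,210),(114,309),(174,306)]]
print("tub",np.mean(U,0),[u.round() for u in U]);
for n,i in[("tin",(148,52)),("oiler",(76,75))]:print(n,P(*i,50)[:2].round())
for n,i,z in[("flask",(182,163),170),("flaskbase",(193,182),30),("wash",(186,361),22),("jug",(295,160),120),("bottle",(366,143),190)]:print(n,ray(c,*i,z).round())
np.save("m.npy",m)
E
```

```text
mach [ 492.18441198 -180.67338212   -1.51581054] [[0.4, -0.5], [1.0, -0.9], [-1.2, 4.4], [0.3, 1.2], [0.1, 2.1], [-0.3, -2.4], [-0.4, -2.0]]
roller [  55.9 -113.4]
gate0 [ 39.8 136.5]
gate1 [ 36.3 103.4]
hookend [ 88.6 120. ]
eyestart [-202.8  121.6]
eyefront [-156.9  118.7]
strikertip [-187.4 -129.3]
tray [479.48930248  54.90235813  -1.58356655] [[-0.7, -1.6], [0.0, 0.3], [-0.4, -0.1], [1.1, 1.3]] [-235.91740468    0.27086898] -0.06775601381761409
brush [ 494.03617665 -205.96355627   47.        ] 136.14454972739725 -2.1263136316147655 [25.3537216   0.45906645] [array([-25.,  46.]), array([-36.,  33.]), array([ 88., -32.]), array([ 75., -45.])]
tub [495.03833954 408.38972139  50.        ] [array([602., 483.,  50.]), array([608., 346.,  50.]), array([382., 468.,  50.]), array([387., 336.,  50.])]
tin [620.  96.]
oiler [605. 142.]
flask [680. 304. 170.]
flaskbase [681. 303.  30.]
wash [267. 311.  22.]
jug [702.  63. 120.]
bottle [715. -87. 190.]
```

```bash
cat > go.py <<'E'
import sys,numpy as np
from scipy.spatial.transform import Rotation as Rn
from plant import get_obs
o=get_obs();R=Rn.from_euler("xyz",o["tcp_rot"]).as_matrix()
x,y,z,w=map(float,sys.argv[1:5])
d=R.T@(np.array([x,y,z])-o["tool_pos"])
s=-np.degrees((w-o["tcp_rot"][2]+np.pi)%(2*np.pi)-np.pi)
print("t",o["time"],"shift m",(d/1000).round(4),"spin",s.round(1),"pos",o["tool_pos"].round(1),o["tcp_rot"].round(3),"F",o["contact_force"].round(1),"w",round(o["grip_width"],1),o["joint_positions"].round(2))
E
python3 go.py 494 -206 240 1.015
```

```text
t 0.1 shift m [ 0.4251 -0.1995  0.0005] spin -43.4 pos [ 133.8 -507.3  240.1] [-3.14  -0.     0.258] F [0.5 0.4 0.7] w 92.1 [-1.46  0.34  1.52 -0.    1.28 -0.15]
```

```bash
python3 -m creep '[{"tx":0.0425,"ty":-0.02,"hand":1},{"tx":0.0425,"ty":-0.02,"hand":1},{"tx":0.0425,"ty":-0.02,"hand":1},{"tx":0.0425,"ty":-0.02,"hand":1},{"tx":0.0425,"ty":-0.02,"hand":1}]'; python3 -m creep '[{"tx":0.0425,"ty":-0.02,"hand":1},{"tx":0.0425,"ty":-0.02,"hand":1},{"tx":0.0425,"ty":-0.02,"hand":1},{"tx":0.0425,"ty":-0.02,"hand":1},{"tx":0.0425,"ty":-0.02,"hand":1}]'; python3 go.py 494 -206 90 1.015
```

```text
t 0.1 shift m [ 0.4251 -0.1993  0.1505] spin -43.4 pos [ 133.8 -507.3  240.1] [-3.14  -0.     0.258] F [0.5 0.4 0.7] w 92.1 [-1.46  0.34  1.52 -0.    1.28 -0.15]invalid input at $[0]: expected keys hand, tx, ty, tz, spin
invalid input at $[0]: expected keys hand, tx, ty, tz, spin
```

All five keys are required in each row.

```bash
python3 -m creep '[{"hand":1,"tx":0.0425,"ty":-0.02,"tz":0,"spin":0},{"hand":1,"tx":0.0425,"ty":-0.02,"tz":0,"spin":0},{"hand":1,"tx":0.0425,"ty":-0.02,"tz":0,"spin":0},{"hand":1,"tx":0.0425,"ty":-0.02,"tz":0,"spin":0},{"hand":1,"tx":0.0425,"ty":-0.02,"tz":0,"spin":0}]'; python3 -m creep '[{"hand":1,"tx":0.0425,"ty":-0.02,"tz":0,"spin":0},{"hand":1,"tx":0.0425,"ty":-0.02,"tz":0,"spin":0},{"hand":1,"tx":0.0425,"ty":-0.02,"tz":0,"spin":0},{"hand":1,"tx":0.0425,"ty":-0.02,"tz":0,"spin":0},{"hand":1,"tx":0.0425,"ty":-0.02,"tz":0,"spin":0}]'; python3 go.py 494 -206 90 1.015
```

```text
time: 0.72
tool_pos: [314.8, -355.6, 240.5]
tcp_rot: [-3.141, 0.0, 0.258]
contact_force: [0.4, -0.0, -0.3]
grip_width: 91.7
finger_force: 0.0
time: 1.35
tool_pos: [494.7, -204.7, 240.4]
tcp_rot: [-3.141, 0.001, 0.258]
contact_force: [0.3, -0.8, -0.3]
grip_width: 91.8
finger_force: 0.0
t 1.35 shift m [-0.001   0.0011  0.1504] spin -43.4 pos [ 494.7 -204.7  240.4] [-3.141e+00  1.000e-03  2.580e-01] F [ 0.3 -0.8 -0.3] w 91.8 [-0.54  0.36  1.5  -0.    1.28  0.78]
```

```bash
python3 -m creep '[{"hand":1,"tx":0,"ty":0,"tz":0.03,"spin":-8.7},{"hand":1,"tx":0,"ty":0,"tz":0.03,"spin":-8.7},{"hand":1,"tx":0,"ty":0,"tz":0.03,"spin":-8.7},{"hand":1,"tx":0,"ty":0,"tz":0.03,"spin":-8.7},{"hand":1,"tx":0,"ty":0,"tz":0.03,"spin":-8.6}]';  python3 -m creep '[{"hand":1,"tx":0,"ty":0,"tz":0.025,"spin":0},{"hand":1,"tx":0,"ty":0,"tz":0.02,"spin":0},{"hand":1,"tx":0,"ty":0,"tz":0.01,"spin":0},{"hand":0,"tx":0,"ty":0,"tz":0,"spin":0},{"hand":0,"tx":0,"ty":0,"tz":0,"spin":0}]'; python3 -m creep '[{"hand":0,"tx":0,"ty":0,"tz":0,"spin":0},{"hand":0,"tx":0,"ty":0,"tz":0,"spin":0},{"hand":0,"tx":0,"ty":0,"tz":0,"spin":0},{"hand":0,"tx":0,"ty":0,"tz":0,"spin":0}]'
```

```text
time: 1.98
tool_pos: [493.6, -205.8, 89.5]
tcp_rot: [-3.141, 0.0, 1.02]
contact_force: [0.1, -0.2, -0.4]
grip_width: 91.9
finger_force: 0.0
time: 2.6
tool_pos: [494.3, -206.2, 36.4]
tcp_rot: [3.14, 0.0, 1.015]
contact_force: [0.3, -0.1, 0.6]
grip_width: 76.2
finger_force: 0.0
time: 3.1
tool_pos: [493.9, -206.0, 35.8]
tcp_rot: [3.141, 0.0, 1.015]
contact_force: [-0.5, -0.7, 0.1]
grip_width: 36.6
finger_force: 0.0
```

```bash
python3 -m creep '[{"hand":0,"tx":0,"ty":0,"tz":0,"spin":0},{"hand":0,"tx":0,"ty":0,"tz":0,"spin":0},{"hand":0,"tx":0,"ty":0,"tz":0,"spin":0}]'; python3 -m creep '[{"hand":0,"tx":0,"ty":0,"tz":-0.01,"spin":0},{"hand":0,"tx":0,"ty":0,"tz":-0.03,"spin":0},{"hand":0,"tx":0,"ty":0,"tz":-0.04,"spin":0},{"hand":0,"tx":0,"ty":0,"tz":-0.04,"spin":0},{"hand":0,"tx":0,"ty":0,"tz":-0.04,"spin":0}]'; python3 go.py 495 408 196 1.53
```

```text
time: 3.48
tool_pos: [493.9, -206.0, 35.7]
tcp_rot: [3.141, 0.0, 1.015]
contact_force: [0.1, -0.1, -0.0]
grip_width: 21.9
finger_force: 30.0
time: 4.1
tool_pos: [493.6, -205.8, 197.7]
tcp_rot: [3.141, 0.0, 1.015]
contact_force: [-0.0, -0.1, -1.5]
grip_width: 21.7
finger_force: 30.0
t 4.1 shift m [ 0.5222 -0.3225  0.0015] spin -29.5 pos [ 493.6 -205.8  197.7] [3.141 0.    1.015] F [-0.  -0.1 -1.5] w 21.7 [-0.54  0.4   1.56 -0.    1.18  0.02]
```

```bash
python3 -m creep '[{"hand":0,"tx":0.0435,"ty":-0.0269,"tz":0,"spin":0},{"hand":0,"tx":0.0435,"ty":-0.0269,"tz":0,"spin":0},{"hand":0,"tx":0.0435,"ty":-0.0269,"tz":0,"spin":0},{"hand":0,"tx":0.0435,"ty":-0.0269,"tz":0,"spin":0},{"hand":0,"tx":0.0435,"ty":-0.0269,"tz":0,"spin":0}]'; python3 -m creep '[{"hand":0,"tx":0.0435,"ty":-0.0269,"tz":0,"spin":0},{"hand":0,"tx":0.0435,"ty":-0.0269,"tz":0,"spin":0},{"hand":0,"tx":0.0435,"ty":-0.0269,"tz":0,"spin":0},{"hand":0,"tx":0.0435,"ty":-0.0269,"tz":0,"spin":0},{"hand":0,"tx":0.0435,"ty":-0.0269,"tz":0,"spin":0}]';  python3 -m creep '[{"hand":0,"tx":0.0435,"ty":-0.0269,"tz":0,"spin":0},{"hand":0,"tx":0.0435,"ty":-0.0269,"tz":0,"spin":0},{"hand":0,"tx":0,"ty":0,"tz":0,"spin":10},{"hand":0,"tx":0,"ty":0,"tz":0,"spin":10},{"hand":0,"tx":0,"ty":0,"tz":0,"spin":10}]'; python3 go.py 495 408 30 0.05
```

```text
time: 4.72
tool_pos: [494.0, 51.4, 196.4]
tcp_rot: [3.141, -0.0, 1.015]
contact_force: [0.5, -0.1, -0.9]
grip_width: 21.9
finger_force: 30.0
time: 5.35
tool_pos: [494.4, 307.2, 196.4]
tcp_rot: [3.141, -0.0, 1.015]
contact_force: [0.3, 0.0, -1.2]
grip_width: 21.9
finger_force: 30.0
time: 5.98
tool_pos: [494.5, 408.0, 196.1]
tcp_rot: [3.141, 0.0, 0.486]
contact_force: [-0.9, 0.6, -0.7]
grip_width: 21.7
finger_force: 30.0
t 5.975 shift m [0.0005 0.0002 0.1661] spin 25.0 pos [494.5 408.  196.1] [3.141 0.    0.486] F [-0.9  0.6 -0.7] w 21.7 [ 0.57  0.59  1.24 -0.    1.31  1.65]
```

```bash
python3 -m creep '[{"hand":0,"tx":0,"ty":0,"tz":0.03,"spin":8.3},{"hand":0,"tx":0,"ty":0,"tz":0.03,"spin":8.3},{"hand":0,"tx":0,"ty":0,"tz":0.03,"spin":8.3},{"hand":0,"tx":0,"ty":0,"tz":0.03,"spin":0},{"hand":0,"tx":0,"ty":0,"tz":0.025,"spin":0}]'; python3 -m creep '[{"hand":0,"tx":0,"ty":0,"tz":0.015,"spin":0},{"hand":0,"tx":0,"ty":0,"tz":0.008,"spin":0},{"hand":0,"tx":0,"ty":0,"tz":0,"spin":0},{"hand":0.45,"tx":0,"ty":0,"tz":0,"spin":0},{"hand":0.45,"tx":0,"ty":0,"tz":0,"spin":0}]';  python3 -m creep '[{"hand":0.45,"tx":0,"ty":0,"tz":0,"spin":0},{"hand":0.45,"tx":0,"ty":0,"tz":-0.02,"spin":0},{"hand":0.45,"tx":0,"ty":0,"tz":-0.03,"spin":0},{"hand":0.45,"tx":0,"ty":0,"tz":-0.04,"spin":0},{"hand":0.45,"tx":0,"ty":0,"tz":-0.05,"spin":0}]'; python3 go.py 475 250 200 0.05
```

```text
time: 6.6
tool_pos: [494.6, 407.6, 50.0]
tcp_rot: [3.141, 0.001, 0.057]
contact_force: [0.3, 0.6, -1.4]
grip_width: 21.6
finger_force: 30.0
time: 7.22
tool_pos: [495.3, 408.1, 28.6]
tcp_rot: [-3.141, -0.001, 0.057]
contact_force: [0.2, -1.5, 0.1]
grip_width: 37.5
finger_force: 0.0
time: 7.85
tool_pos: [494.4, 407.5, 168.3]
tcp_rot: [3.141, 0.002, 0.057]
contact_force: [-0.2, 1.1, 0.4]
grip_width: 41.3
finger_force: 0.0
t 7.85 shift m [-0.0284  0.1561 -0.0315] spin 0.4 pos [494.4 407.5 168.3] [3.141e+00 2.000e-03 5.700e-02] F [-0.2  1.1  0.4] w 41.3 [ 0.57  0.61  1.28 -0.    1.25  2.08]
```

```bash
python3 - <<'E'
from plant import cams
import cv2
c=cams.capture("wrist")["color"][:,:,::-1];s=cams.capture("scene")["color"][:,:,::-1]
s=s[60:480,80:560]
cv2.imwrite("pics/w1.png",cv2.hconcat([cv2.resize(c,(400,300)),cv2.resize(s,(343,300))]))
E
python3 -m creep '[{"hand":1,"tx":0,"ty":0.045,"tz":0,"spin":0},{"hand":1,"tx":0,"ty":0.045,"tz":0,"spin":0},{"hand":1,"tx":0,"ty":0.045,"tz":0,"spin":0},{"hand":1,"tx":0,"ty":0.045,"tz":0,"spin":0},{"hand":1,"tx":0,"ty":0.047,"tz":0,"spin":0}]';python3 -m creep '[{"hand":1,"tx":0,"ty":0,"tz":0,"spin":-10},{"hand":1,"tx":0,"ty":0,"tz":0,"spin":-10},{"hand":1,"tx":0,"ty":0,"tz":0,"spin":-10},{"hand":1,"tx":0,"ty":0,"tz":0,"spin":-10},{"hand":1,"tx":0,"ty":0,"tz":0,"spin":-10}]';python3 -m creep '[{"hand":1,"tx":0,"ty":0,"tz":0,"spin":-10},{"hand":1,"tx":0,"ty":0,"tz":0,"spin":-10},{"hand":1,"tx":0,"ty":0,"tz":0,"spin":-10},{"hand":1,"tx":0,"ty":0,"tz":0,"spin":-9.9},{"hand":1,"tx":0,"ty":0,"tz":0,"spin":0}]'; python3 go.py 492.3 181 38 1.626
```

```text
time: 8.57
tool_pos: [507.6, 179.8, 167.5]
tcp_rot: [3.142, -0.0, 0.057]
contact_force: [0.4, 0.0, -0.6]
grip_width: 87.1
finger_force: 0.0
time: 9.2
tool_pos: [507.7, 181.2, 167.4]
tcp_rot: [-3.142, 0.0, 0.935]
contact_force: [-0.1, -0.2, -0.0]
grip_width: 92.0
finger_force: 0.0
time: 9.82
tool_pos: [507.7, 181.2, 167.4]
tcp_rot: [-3.141, 0.0, 1.625]
contact_force: [-0.0, -0.4, -0.0]
grip_width: 91.7
finger_force: 0.0
t 9.825 shift m [ 0.0007 -0.0153  0.1295] spin -0.1 pos [507.7 181.2 167.4] [-3.141  0.     1.625] F [-0.  -0.4 -0. ] w 91.7 [ 0.2   0.44  1.59 -0.    1.11  0.15]
```

View pics/w1.png

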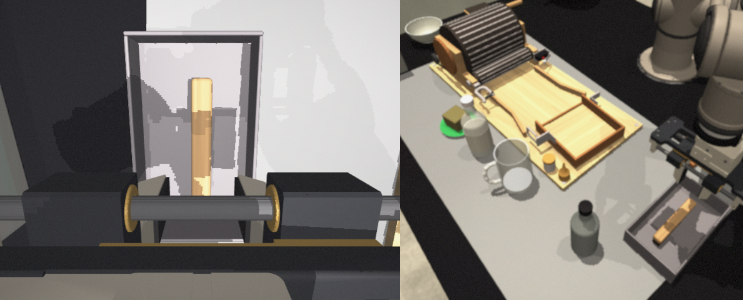

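The brush lies flat in the tub (wrist half of the picture, around (200,135)), well clear of the walls. Next I lower the open fingers behind the tray and push.

```bash
python3 -m creep '[{"hand":1,"tx":0,"ty":-0.015,"tz":0.03,"spin":0},{"hand":1,"tx":0,"ty":0,"tz":0.04,"spin":0},{"hand":1,"tx":0,"ty":0,"tz":0.03,"spin":0},{"hand":1,"tx":0,"ty":0,"tz":0.02,"spin":0},{"hand":1,"tx":0,"ty":0,"tz":0.01,"spin":0}]';python3 -m creep '[{"hand":1,"tx":-0.01,"ty":0,"tz":0,"spin":0},{"hand":1,"tx":-0.01,"ty":0,"tz":0,"spin":0},{"hand":1,"tx":-0.01,"ty":0,"tz":0,"spin":0},{"hand":1,"tx":-0.01,"ty":0,"tz":0,"spin":0},{"hand":1,"tx":-0.01,"ty":0,"tz":0,"spin":0}]';python3 -m creep '[{"hand":1,"tx":-0.01,"ty":0,"tz":0,"spin":0},{"hand":1,"tx":-0.01,"ty":0,"tz":0,"spin":0},{"hand":1,"tx":-0.01,"ty":0,"tz":0,"spin":0},{"hand":1,"tx":-0.01,"ty":0,"tz":0,"spin":0},{"hand":1,"tx":-0.01,"ty":0,"tz":0,"spin":0}]'; python3 - <<'E'
from h import *
from plant import get_obs,cams
import cv2
m=np.load("m.npy");print(rot(-m[2])@(get_obs()["tool_pos"][:2]-m[:2]))
c=cams.capture("top");cv2.imwrite("pics/t2.png",cv2.resize(c["color"][180:360,230:470,::-1],None,fx=3.3,fy=3.3,interpolation=cv2.INTER_CUBIC))
E
```

```text
time: 10.45
tool_pos: [492.3, 180.2, 36.6]
tcp_rot: [-3.14, 0.0, 1.623]
contact_force: [-0.5, 0.9, 0.3]
grip_width: 91.8
finger_force: 0.0
time: 11.08
tool_pos: [496.0, 129.7, 38.1]
tcp_rot: [3.141, -0.0, 1.626]
contact_force: [0.2, 1.9, 1.0]
grip_width: 92.1
finger_force: 0.9
time: 11.7
tool_pos: [498.4, 79.8, 37.6]
tcp_rot: [-3.141, 0.0, 1.626]
contact_force: [0.1, 1.8, 1.0]
grip_width: 92.1
finger_force: 0.9
[-259.78561738   20.4767646 ]
```

View pics/t2.png

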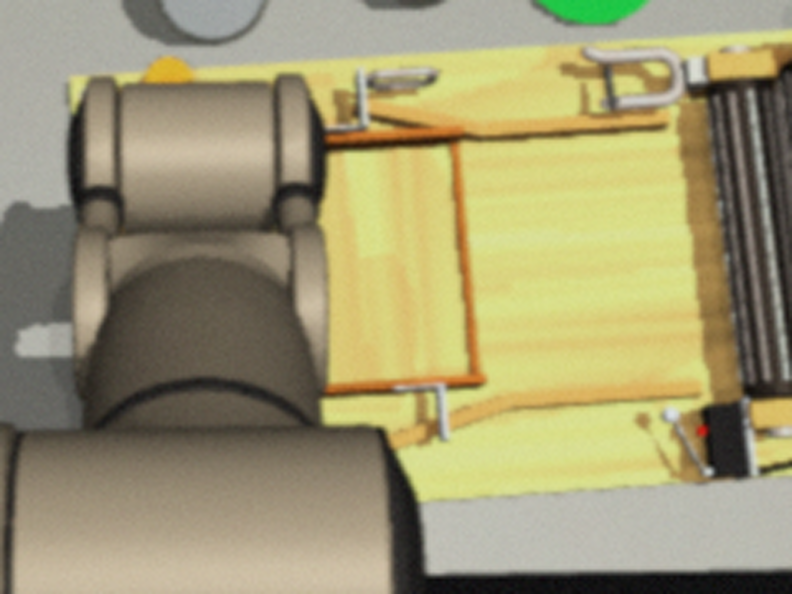

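The tray is now square to the rails (front lip from (458,138) to (480,382)), with its front at the rail kinks. I continue pushing.

```bash
python3 -m creep '[{"hand":1,"tx":-0.01,"ty":0,"tz":0,"spin":0},{"hand":1,"tx":-0.01,"ty":0,"tz":0,"spin":0},{"hand":1,"tx":-0.01,"ty":0,"tz":0,"spin":0},{"hand":1,"tx":-0.01,"ty":0,"tz":0,"spin":0},{"hand":1,"tx":-0.01,"ty":0,"tz":0,"spin":0}]';python3 -m creep '[{"hand":1,"tx":-0.01,"ty":0,"tz":0,"spin":0},{"hand":1,"tx":-0.01,"ty":0,"tz":0,"spin":0},{"hand":1,"tx":-0.01,"ty":0,"tz":0,"spin":0},{"hand":1,"tx":-0.01,"ty":0,"tz":0,"spin":0},{"hand":1,"tx":-0.01,"ty":0,"tz":0,"spin":0}]'; python3 - <<'E'
from h import *
from plant import get_obs,cams
import cv2
m=np.load("m.npy");print(rot(-m[2])@(get_obs()["tool_pos"][:2]-m[:2]))
c=cams.capture("top");a=c["color"][180:360,280:480,::-1];b=cams.capture("wrist")["color"][:,:,::-1]
cv2.imwrite("pics/t3.png",cv2.hconcat([cv2.resize(a,(450,405),interpolation=cv2.INTER_CUBIC),cv2.resize(b,(350,405))]))
E
```

```text
time: 12.38
tool_pos: [501.1, 29.8, 37.6]
tcp_rot: [-3.141, 0.0, 1.626]
contact_force: [-1.4, 1.4, -1.2]
grip_width: 91.9
finger_force: 0.7
time: 13.0
tool_pos: [503.9, -20.0, 37.7]
tcp_rot: [-3.141, 0.0, 1.626]
contact_force: [-0.6, 2.1, 0.6]
grip_width: 92.1
finger_force: 0.8
[-159.79872709   20.49918044]
```

View pics/t3.png

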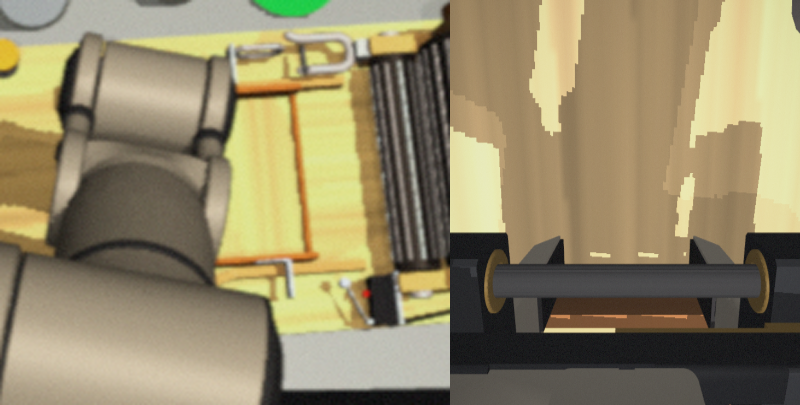

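The eye is in line with the hook mouth: its front is at about (283,48) and the hook at about (290,40) in the picture. The striker at about (290,290) is still short of the roller. I continue more slowly.

```bash
python3 -m creep '[{"hand":1,"tx":-0.005,"ty":0,"tz":0,"spin":0},{"hand":1,"tx":-0.005,"ty":0,"tz":0,"spin":0},{"hand":1,"tx":-0.005,"ty":0,"tz":0,"spin":0},{"hand":1,"tx":-0.005,"ty":0,"tz":0,"spin":0},{"hand":1,"tx":-0.004,"ty":0,"tz":0,"spin":0}]';for i in 1; do python3 -m creep '[{"hand":1,"tx":-0.003,"ty":0,"tz":0,"spin":0},{"hand":1,"tx":-0.003,"ty":0,"tz":0,"spin":0},{"hand":1,"tx":-0.003,"ty":0,"tz":0,"spin":0},{"hand":1,"tx":-0.003,"ty":0,"tz":0,"spin":0}]'; done; python3 -m creep '[{"hand":1,"tx":-0.003,"ty":0,"tz":0,"spin":0},{"hand":1,"tx":-0.003,"ty":0,"tz":0,"spin":0},{"hand":1,"tx":-0.002,"ty":0,"tz":0,"spin":0},{"hand":1,"tx":0,"ty":0,"tz":0,"spin":0}]'; python3 - <<'E'
from h import *
from plant import get_obs
m=np.load("m.npy");print(rot(-m[2])@(get_obs()["tool_pos"][:2]-m[:2]))
E
```

```text
time: 13.72
tool_pos: [505.2, -43.3, 37.8]
tcp_rot: [3.142, -0.0, 1.627]
contact_force: [-0.8, 5.6, 2.6]
grip_width: 91.6
finger_force: 2.6
time: 14.22
tool_pos: [505.8, -55.0, 37.8]
tcp_rot: [-3.141, -0.0, 1.627]
contact_force: [-0.8, 6.2, 2.4]
grip_width: 91.8
finger_force: 3.0
time: 14.72
tool_pos: [506.3, -63.8, 37.6]
tcp_rot: [-3.141, 0.0, 1.626]
contact_force: [-1.2, -0.3, 0.9]
grip_width: 92.1
finger_force: 0.0
[-115.90476471   20.54790427]
```

```bash
cat > look.py <<'E'
import sys,cv2,pickle
from plant import cams
t=cams.capture("top");s=cams.capture("scene");pickle.dump((t,s),open("l.pkl","wb"))
f=lambda c,y,x,h,w,k:cv2.resize(c["color"][y:y+h,x:x+w,::-1],None,fx=k,fy=k,interpolation=cv2.INTER_CUBIC)
a=f(t,185,370,150,100,4);b=f(s,120,160,150,100,4)
cv2.imwrite(sys.argv[1],cv2.hconcat([a,b]))
E
python3 look.py pics/l1.png
```

```text
(no output)
```

View pics/l1.png

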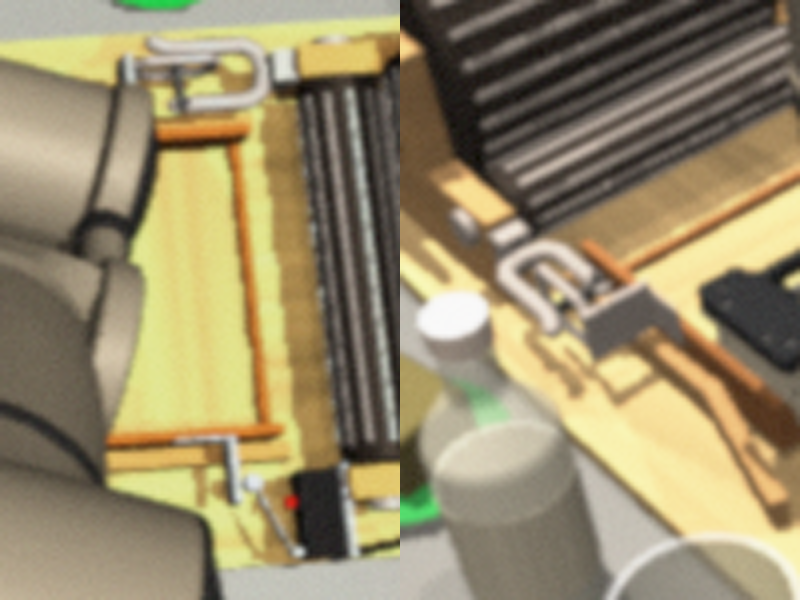

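The gate looks shut again through the eye (left half, around (180,85)). The striker's edge at (241,470) is just short of the roller at (254,483). I'll work out the remaining travel.

```bash
python3 - <<'E'
from h import *
t,s=pickle.load(open("l.pkl","rb"));m=np.load("m.npy")
P=lambda x,y,z:(rot(-m[2])@(ray(t,370+(x+.5)/4-.5,185+(y+.5)/4-.5,z)[:2]-m[:2])).round(1)
print("near corner",P(283,432,55),"far",P(248,128,55),"roller",P(254,483,56),"striker face",P(241,480,70),P(241,480,56))
E
```

```text
near corner [ 75.9 -86.4] far [75.8 89.8] roller [  56.1 -113.9] striker face [  45.7 -112.8] [  49.1 -111.7]
```

```bash
python3 -m creep '[{"hand":1,"tx":-0.002,"ty":0,"tz":0,"spin":0},{"hand":1,"tx":-0.002,"ty":0,"tz":0,"spin":0},{"hand":1,"tx":-0.002,"ty":0,"tz":0,"spin":0},{"hand":1,"tx":-0.002,"ty":0,"tz":0,"spin":0},{"hand":1,"tx":-0.002,"ty":0,"tz":0,"spin":0}]'; python3 -m creep '[{"hand":1,"tx":-0.002,"ty":0,"tz":0,"spin":0},{"hand":1,"tx":-0.002,"ty":0,"tz":0,"spin":0},{"hand":1,"tx":0,"ty":0,"tz":0,"spin":0}]'; python3 - <<'E'
from h import *
from plant import get_obs
m=np.load("m.npy");print(rot(-m[2])@(get_obs()["tool_pos"][:2]-m[:2]))
E
sed -i 's/^a=f.*/a=f(t,250,390,75,66,6);b=f(t,185,370,75,66,6)/' look.py; python3 look.py pics/l2.png
```

```text
time: 15.45
tool_pos: [506.9, -73.4, 37.6]
tcp_rot: [-3.141, 0.0, 1.626]
contact_force: [0.5, 2.2, -1.9]
grip_width: 92.0
finger_force: 0.9
time: 15.82
tool_pos: [507.2, -77.6, 37.8]
tcp_rot: [3.141, 0.0, 1.626]
contact_force: [-0.8, 0.4, -0.3]
grip_width: 91.6
finger_force: 0.1
[-102.09151385   20.66869175]
```

View pics/l2.png

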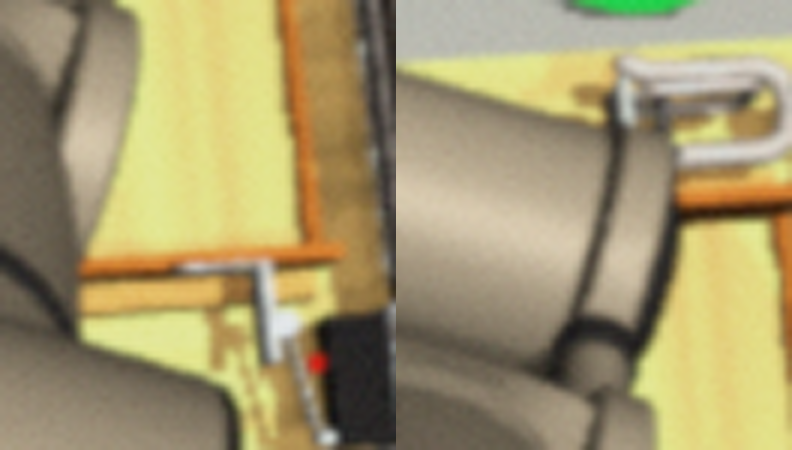

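```bash
python3 - <<'E'
from h import *
t,s=pickle.load(open("l.pkl","rb"));m=np.load("m.npy")
P=lambda x,y,z:(rot(-m[2])@(ray(t,390+(x+.5)/6-.5,250+(y+.5)/6-.5,z)[:2]-m[:2])).round(1)
print("near corner",P(343,250,55),"roller",P(288,323,56),"pivot",P(329,437,56),"striker face",P(273,340,56))
E
python3 -m creep '[{"hand":1,"tx":0.005,"ty":0,"tz":0,"spin":0},{"hand":1,"tx":0.015,"ty":0,"tz":0,"spin":0},{"hand":1,"tx":0.03,"ty":0,"tz":0,"spin":0},{"hand":1,"tx":0.01,"ty":0,"tz":-0.04,"spin":0},{"hand":1,"tx":0,"ty":0,"tz":-0.06,"spin":0}]'; python3 -m creep '[{"hand":1,"tx":0.06,"ty":0,"tz":-0.03,"spin":0},{"hand":1,"tx":0.06,"ty":0,"tz":0,"spin":0},{"hand":1,"tx":0.06,"ty":0,"tz":0,"spin":0},{"hand":1,"tx":0.03,"ty":0,"tz":0,"spin":0},{"hand":1,"tx":0,"ty":0,"tz":0,"spin":0}]'; sed -i 's/250,390/250,390/' look.py; python3 look.py pics/l3.png
```

```text
near corner [ 90.7 -84.2] roller [  66.6 -110.2] pivot [  77.1 -153.2] striker face [  60.3 -116.1]
time: 16.55
tool_pos: [502.2, -15.2, 137.4]
tcp_rot: [-3.137, -0.001, 1.628]
contact_force: [1.7, -0.4, 0.4]
grip_width: 91.9
finger_force: 0.0
time: 17.18
tool_pos: [491.4, 190.9, 165.5]
tcp_rot: [-3.141, -0.0, 1.631]
contact_force: [0.9, 0.1, 0.2]
grip_width: 92.1
finger_force: 0.0
```

View pics/l3.png

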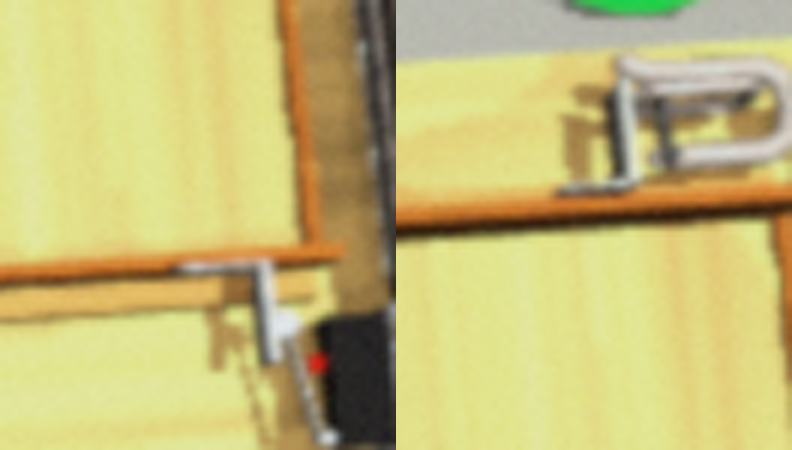

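The lever's roller has moved about 10.6 mm, or roughly 0.24 rad, which is inside 0.13 to 0.32. The gate is back on its shut line at x≈663 in the picture, through the eye, and the tray is home and untouched by the arm.

```bash
python3 -c "
from plant import close_job
print(close_job())"
```

```text
the job is handed in; nothing more can be done
None
```

I handed the job in at about 17 s of the 58 s allowed. By the camera images, the brush lies in the tub, the eye is hooked with the gate shut, and the tray holds the switch at about 0.24 rad (0.13–0.32 allowed). `close_job()` returned no verdict.

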